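# Cover the movement, then hold the watch case up to the inspection microscope

### The arm

A 7-joint arm with a two-finger parallel gripper is mounted at the origin on the work surface. World frame = base frame: x ahead of the robot, y to its left, z up, the work surface at z = 0. Lengths are in mm, angles in rad, forces in N, time in s.
With the tool pointing down it reaches from about 400 to 875 mm from the base axis. Payload 4.4 kg.
Tool frame: the origin (TCP) lies where the fingers leave the gripper's body, on its centre line; the fingertips stand 73 mm ahead of it and the grasp point (between the pads) lies 54 mm ahead of it; z points along the fingers, y is the line along which they close (so a half turn about z gives the same grasp; the last joint's range is limited). The gripper opens to 85 mm and grips with 20 to 120 N. Pads are 22 mm wide; open, the fingers measure 114 mm over their backs; the gripper's body (76 mm by 85 mm) begins 54 mm behind the grasp point. The pads swing forward as they close: fully open they stand 13 mm farther back than shut.
Start: joints at [-1.415, 0.628, 0.038, 1.517, -0.027, 0.996, -0.02], TCP at [142.967, 634.096, 303.913] pointing down, gripper open.
Joint ranges: [-3.06, 3.06], [-0.37, 2.12], [-1.25, 1.32], [0.18, 2.47], [-1.1, 4.24], [0.23, 1.98], [-2.94, 2.94]. Speed limits (rad/s): [2.57, 2.57, 3.14, 3.14, 3.14, 3.14, 3.14].

### API

Orientations are given as [roll, pitch, yaw] about the fixed x, y, z axes, in that order (R = Rz(yaw) Ry(pitch) Rx(roll)).
In Python, from cell import ctrl gives the robot as it stands.
- The arm moves only by the tool send_rows, never from a script. Its argument "rows" is a list that holds one entry, the list of rows, each a list of 6 numbers: the shift along the tool's x, y, z in cm, then the turn, a rotation vector about the tool's x, y, z in rad. In form: [[[tx, ty, tz, wx, wy, wz], ...]]. A call has 1 to 10 rows; each row is the pose to reach, as a shift and turn from the pose commanded when the call began, along the tool's axes at that moment; what a row does not reach only later rows make up. A row lasts 1/10 s, in which the tool goes at most 50 mm and 8.59 degrees, less where a joint would pass 70% of its speed; a pose out of reach is approached as far as the arm can. A call with a gripper value outside its range is refused whole. "grip" is the closure in counts, from 0 (fully open) to 255 (shut), set as the call begins (left out, the last holds). The fingers move at their own pace and stop on an object; the grip force is fixed at half the most. Time passes only in rows, so rows that repeat a pose let the fingers close. It gives the time, the measured TCP pose, the force, the opening and the grip force at its end, in the units of the state.
- ctrl.read_state(): the state, without advancing time (a new reading comes with each control period).
- ctrl.get_image(name): name is "scene" or "top" or "wrist"; returns a dict with "pixels" (420x560x3 uint8, red, green, blue), "fx", "fy", "cx", "cy" (pixels), "extrinsics" (4x4, takes a point from camera to world coordinates); the wrist camera has in their place "mount" (4x4, takes a point from camera to tool coordinates, whose origin is the TCP and whose axes are the flange's). Camera axes: x right, y up, looking along -z (the intrinsics and any distortion apply to the point x, -y, -z); pixel columns grow to the right and rows downward; lengths in mm; the calibration is good to about 2 mm. A picture is of the moment at which its call begins: read the wrist's pose just before it. There is no depth.
- ctrl.finish_job(): hands the job in; it is judged then, once.
The state is a dict: "clock": time; "qpos": joint angles; "qd": joint speeds; "tau": joint torques, N m; "eef_pos": TCP position; "tool_rot": TCP orientation; "force": force on the tool from outside, world axes, zero at the start; "torque": the same for the moment, N m; "width": finger opening in mm; "gripper_force": force on a finger pad.
Only numpy, scipy, OpenCV 4.12 (cv2) and the standard library are available. Lean on these libraries where they do the work, as an engineer would, in place of code of your own. Each camera call takes 0.05 s, during which the arm holds its last target. There are 200 camera calls.

### The job

First set the clear dust dome gently over the open watch movement, so that its rim rests flat on the black round stand all round, and let go of it. Then take the round wristwatch case with the four lugs out of the wooden rack and hold it up, upright and still, in front of the horizontal inspection microscope: its middle on the lens axis, 80 mm in front of the lens, its flat face (either one) square to the lens. Finish while still holding it there; do not touch the microscope, and leave the other two cases and everything else on the bench where they are.

Things in the scene. Friction and masses are not known exactly. Their poses are not given: they have to be found in the camera images.
- dome_c (a point): Clear plastic dust dome, open below, loose on the bench: outside 64 mm across, inside 58 mm, 44 mm tall with a flat closed roof; upright brass knob on the roof's centre, 16 mm across, 30 mm tall (2 mm collar, 24 mm wide, at its foot): 74 mm in all, 120 g. This point: on its axis, 37 mm above its rim's underside (7 mm below the roof's top), z up.
- movement_stand: Fixed black round stand, 84 mm in diameter and 12 mm high; on it an aluminium holder 52 mm in diameter and 8 mm high with a brass watch movement (36 mm in diameter, top 28 mm above the bench). The dome goes over the holder and rests on the black disc, 12 mm above the bench. Origin at the centre of its underside, on the bench; z up.
- rack: Fixed light-wood rack, 50 x 212 mm, 22 mm high, with three pockets in a row along its y axis (y = -66, 0 and +66 mm), each 11.6 mm wide (x), 46 mm long (y) and 14 mm deep (floor 8 mm above the bench). One steel watch case stands on edge in each pocket; which is where varies. Origin at the centre of its underside.
- round_case_c (a point): Case to present: round steel wristwatch case, 40 mm across, 10 mm thick, two lugs straight up and two down (11 mm either side of the middle), small crown on one edge; 48 mm tall over the lugs, 60 g. Stands on edge on its lower lugs in a rack pocket. This point: its centre, 24 mm above its feet (32 mm above the bench at the start); x normal to the flat faces, y along the rack, z up.
- focus (a point): Where the case's centre is to be held: the point on the microscope's horizontal lens axis 80 mm in front of the lens (130 to 190 mm above the bench). Its +x axis points along the lens axis from this point towards the lens (level), z up.
- scope_head: The inspection microscope's head, not to be touched: a horizontal white tube 36 mm in diameter with a black lens ring, 50 mm in diameter, at its front, clamped at some height to an upright column on the left of the bench. Origin on the column's axis at the height of the lens axis; the lens front is at x = -140 mm, the focus point at x = -220 mm.
- square_case: Bystander: square steel watch case with lugs, 36 x 36 x 10 mm, 48 mm tall over the lugs, in the rack. Origin at its foot.
- pocket_case: Bystander: round steel pocket-watch case without lugs, 40 mm in diameter, 10 mm thick, with a wire bow on top, 55 mm tall, in the rack. Origin at its foot.
- graver_a: Bystander: graver, 112 mm long, wooden handle and steel blade, lying at the robot's side of the rack. Origin on its underside, near its middle.
- graver_b: Bystander: graver like the other, lying beyond the rack.
- screwdriver: Bystander: small screwdriver, 110 mm long, lying at the robot's side of the rack.
- loupe: Bystander: black eye loupe, 38 mm in diameter, 32 mm high, beyond the rack. Origin at its underside.
- oil_bottle: Bystander: amber oil bottle, 28 mm in diameter, 55 mm high, beyond the rack. Origin at its underside.
- parts_tin: Bystander: flat round aluminium tin, 54 mm in diameter, 20 mm high, right of the movement stand. Origin at its underside.
Things that resemble listed ones, but are neither listed nor needed, are in the scene too. Several things have the shape of the rack; the one meant has the colours described above.

How it is judged:
By the outcome, as a careful person would: the job done as asked, in the order asked, and still so for the second after the job is handed in, while the arm keeps its last pose, push and grip.
It also fails if it takes over 45 s, if anything falls off the work surface, if the arm or the gripper's body presses on something with over 40 N, if the wrist force passes 120 N, or if a joint passes its speed limit or range.

## Working session

There is one attempt and no reset: what is moved stays moved. The work goes in short steps, Python scripts to look and compute and a tool call to move; the robot and the scene stay as the last step left them, time stands still between calls to the robot, and variables do not carry over. Pictures are saved under pics/ and viewed, at most 10 in all, crops included, and the job is handed in when it is done.

Besides the shell and the picture viewer there is one more tool, called after "Call:" by a JSON object that holds its "op" and its "data", one argument or row to a line. send_rows: Moves the arm, as the interface text tells. Its arguments: {"type":"object","properties":{"rows":{"type":"array","items":{"type":"array","items":{"type":"array","items":{"type":"number"}}}},"grip":{"type":"number"}},"required":["rows"]}

```bash
mkdir -p pics; ls
python3 - <<'E'
from cell import ctrl
import cv2,numpy as np
s=ctrl.read_state();print(s)
for n in("scene","top"):
    d=ctrl.get_image(n);cv2.imwrite(f"pics/{n}0.png",d["pixels"][:,:,::-1])
    np.savez(f"{n}.npz",**d)
    print(n,{k:np.round(v,3).tolist() for k,v in d.items() if k!="pixels"})
d=ctrl.get_image("wrist");print(np.round(d["mount"],3).tolist(),[d[k] for k in("fx","fy","cx","cy")],d.keys())
E
```

```text
pics
{'clock': 0.0, 'qpos': array([-1.41479532,  0.62930451,  0.03838736,  1.51834045, -0.02701849,
        0.99633792, -0.0199984 ]), 'qd': array([-1.23753122e-03,  7.25379040e-05, -4.81933818e-05,  1.02459422e-04,
       -1.07035044e-03, -5.15321537e-04, -5.01118686e-04]), 'tau': array([-1.55714724e-04, -5.63381946e+01,  1.22633033e+00, -1.93443024e+01,
        1.09717279e-02,  1.04583896e-02,  1.26226684e-05]), 'eef_pos': array([142.82126259, 633.61883985, 303.02375322]), 'tool_rot': array([-3.13971806e+00, -2.53212588e-05,  2.91982794e+00]), 'force': array([-0.42740287, -0.46245239,  0.38929922]), 'torque': array([ 0.00950748, -0.03130899,  0.05499987]), 'gripper_force': 0.0, 'width': 85.17706994572326}
scene {'fx': 437.584, 'fy': 437.584, 'cx': 279.461, 'cy': 203.658, 'extrinsics': [[0.061, -0.559, 0.827, 1297.4], [0.998, 0.055, -0.037, -38.036], [-0.024, 0.827, 0.561, 707.547], [0.0, 0.0, 0.0, 1.0]]}
top {'fx': 499.931, 'fy': 499.931, 'cx': 280.25, 'cy': 215.019, 'extrinsics': [[0.0, 0.996, -0.089, 343.363], [-1.0, 0.001, 0.011, 14.181], [0.011, 0.089, 0.996, 1434.512], [0.0, 0.0, 0.0, 1.0]]}
[[-0.0, 0.95, 0.311, 81.095], [1.0, 0.0, 0.0, -0.515], [0.0, 0.311, -0.95, -70.32], [0.0, 0.0, 0.0, 1.0]] [377.371830197636, 377.371830197636, 279.0097601302012, 213.5219150421023] dict_keys(['pixels', 'fx', 'fy', 'cx', 'cy', 'mount'])
```

View pics/scene0.png

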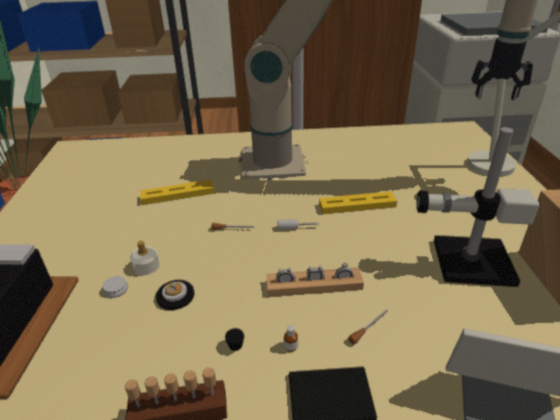

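View pics/top0.png

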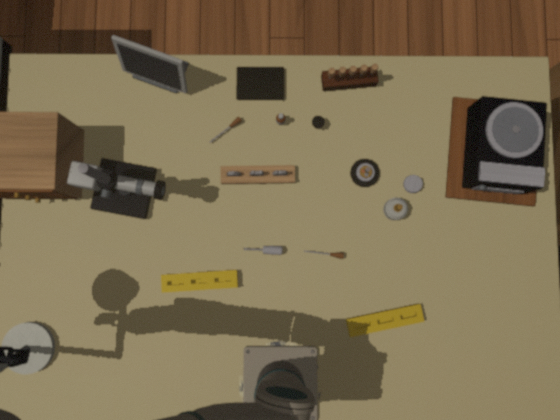

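Scene: dome with knob (145,257), stand (175,293), tin (115,286), light-wood rack (315,281), scope lens (423,202), column (490,200). Top: dome (396,208), stand (365,173), rack (257,174), lens (160,189). The yellow rack-shaped bars (top 200,280 and 386,320) and the dark-red rack (350,78) don't match "light wood"; the one at (257,174) holds the cases. Confirming with an enlarged crop.

```bash
cat > h.py <<'E'
import numpy as np,cv2
from scipy.spatial.transform import Rotation as R
from cell import ctrl
def toolT(s):
    T=np.eye(4);T[:3,:3]=R.from_euler("xyz",s["tool_rot"]).as_matrix();T[:3,3]=s["eef_pos"];return T
def cam(d,s=None): return d["extrinsics"] if "extrinsics" in d else toolT(s)@d["mount"]
def ray(d,uv,E):
    v=np.array([(uv[0]-d["cx"])/d["fx"],-(uv[1]-d["cy"])/d["fy"],-1.]);return E[:3,3],E[:3,:3]@(v/np.linalg.norm(v))
def plane(d,uv,z,E):
    o,v=ray(d,uv,E);return o+v*(z-o[2])/v[2]
def tri(rs):
    A=sum(np.eye(3)-np.outer(v,v) for o,v in rs);b=sum((np.eye(3)-np.outer(v,v))@o for o,v in rs);return np.linalg.solve(A,b)
def proj(d,p,E):
    q=np.linalg.inv(E)@np.append(p,1);return np.array([d["cx"]-d["fx"]*q[0]/q[2],d["cy"]+d["fy"]*q[1]/q[2]])
def rel(s,p,rpy):
    "shift (cm) and rotvec in tool axes from state s to tcp p,rpy"
    T=toolT(s);M=T[:3,:3];return np.round(M.T@(np.array(p)-T[:3,3])/10,2),np.round(R.from_matrix(M.T@R.from_euler("xyz",rpy).as_matrix()).as_rotvec(),4)
E
python3 - <<'E'
from h import *
s=dict(np.load("scene.npz"));t=dict(np.load("top.npz"))
a=cv2.resize(s["pixels"][250:305,255:375],None,fx=6,fy=6,interpolation=3)[:,:,::-1]
b=cv2.resize(t["pixels"][150:225,215:440],None,fx=3.2,fy=3.2,interpolation=3)[:,:,::-1]
o=np.zeros((a.shape[0]+b.shape[0],720,3),np.uint8);o[:a.shape[0],:720]=a;o[a.shape[0]:,:720]=b[:,:720]
cv2.imwrite("pics/crop1.png",o);print(o.shape)
Es,Et=s["extrinsics"],t["extrinsics"]
f=lambda n,uv,z:print(n,plane(t,uv,z,Et).round(1))
f("stand",(365,173),12);f("dome knob",(397,207),74);f("dome",(396,209),20);f("rack",(257.5,175),20);f("tin",(413,184),20)
f("rackL",(221,176),22);f("rackR",(296,174),22)
p=tri([ray(t,(162,189),Et),ray(s,(422,202),Es)]);print("lens",p.round(1),proj(t,p,Et),proj(s,p,Es))
p=tri([ray(t,(397,207),Et),ray(s,(142,244),Es)]);print("knob",p.round(1),proj(t,p,Et),proj(s,p,Es))
E
```

```text
(570, 720, 3)
stand [ 592.8 -245.9   12. ]
dome knob [ 487.7 -321.1   74. ]
dome [ 487.7 -331.5   20. ]
rack [584.9  63.7  20. ]
tin [ 559.8 -381.8   20. ]
rackL [581.4 167.7  22. ]
rackR [587.7 -46.4  22. ]
lens [524.1 305.1 166. ] [160.82448298 188.66635473] [420.55056761 202.16559105]
knob [ 488.7 -323.8   66.1] [397.26687557 206.95668602] [142.32636869 244.01559244]
```

View pics/crop1.png

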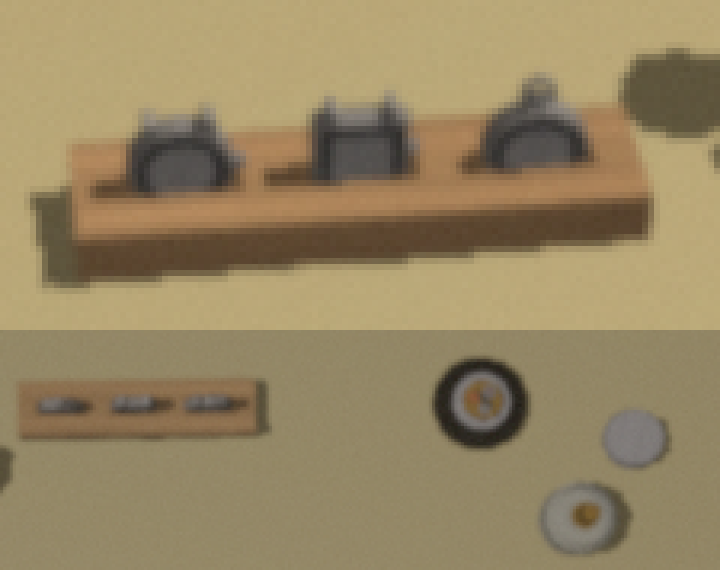

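The crop shows: leftmost case (scene ≈286,277) is round with two lugs up → the target, at world ≈(587,-2), the rack's -y pocket. The middle one is square and the right one has a bow. The dome is the clear one with a brass knob. Going over dome and stand first.

Run:
```python
from h import *
s=ctrl.read_state()
a=rel(s,(480,150,320),(np.pi,0,2.0));print(a)
s2=dict(eef_pos=np.array([480,150,320.]),tool_rot=np.array([np.pi,0,2.0]))
print(rel(s2,(540,-285,300),(np.pi,0,1.08)))
```

```text
(array([-43.53, -39.77,  -1.62]), array([-1.300e-03,  7.000e-04,  9.198e-01]))
(array([-42.05, -12.65,   2.  ]), array([ 0.  , -0.  ,  0.92]))
```

Call:
{"op": "send_rows", "data": {
  "rows": [
    [[-43.5,-39.8,-1.6,0,0,0.92],[-43.5,-39.8,-1.6,0,0,0.92],[-43.5,-39.8,-1.6,0,0,0.92],[-43.5,-39.8,-1.6,0,0,0.92],[-43.5,-39.8,-1.6,0,0,0.92],[-43.5,-39.8,-1.6,0,0,0.92],[-43.5,-39.8,-1.6,0,0,0.92],[-43.5,-39.8,-1.6,0,0,0.92],[-43.5,-39.8,-1.6,0,0,0.92],[-43.5,-39.8,-1.6,0,0,0.92]]
  ]
}}

```text
clock: 1.15
eef_pos: [429.2, 222.1, 317.6]
tool_rot: [3.141, -0.0, 2.0]
force: [1.4, 0.8, -0.5]
width: 85.8
gripper_force: 0.0
```

Call:
{"op": "send_rows", "data": {
  "rows": [
    [[-50.7,-11,1.8,0,0,0.92],[-50.7,-11,1.8,0,0,0.92],[-50.7,-11,1.8,0,0,0.92],[-50.7,-11,1.8,0,0,0.92],[-50.7,-11,1.8,0,0,0.92],[-50.7,-11,1.8,0,0,0.92],[-50.7,-11,1.8,0,0,0.92],[-50.7,-11,1.8,0,0,0.92],[-50.7,-11,1.8,0,0,0.92],[-50.7,-11,1.8,0,0,0.92]]
  ]
}}

```text
clock: 2.15
eef_pos: [535.4, -266.1, 299.7]
tool_rot: [-3.141, -0.0, 1.08]
force: [0.5, 0.1, 0.9]
width: 85.4
gripper_force: 0.0
```

Call:
{"op": "send_rows", "data": {
  "rows": [
    [[0,0,0,0,0,0],[0,0,0,0,0,0]]
  ]
}}

```text
clock: 2.35
eef_pos: [534.5, -265.6, 299.5]
tool_rot: [-3.14, 0.0, 1.077]
force: [0.8, -0.3, 0.0]
width: 85.4
gripper_force: 0.0
```

Run:
```python
from h import *
s=ctrl.read_state();d=ctrl.get_image("wrist");np.savez("w1.npz",**d,**{"S_"+k:v for k,v in s.items()})
print(s["clock"],s["eef_pos"],s["tool_rot"],s["qd"])
cv2.imwrite("pics/w1.png",d["pixels"][:,:,::-1])
E=cam(d,s)
for n,p in dict(dome=(488,-323,0),knob=(488,-323,74),stand=(593,-246,12)).items():print(n,proj(d,p,E).round())
```

```text
2.35 [ 534.52884935 -265.61934304  299.49546083] [-3.14038264e+00  3.19848801e-04  1.07668826e+00] [-0.05261546 -0.01879023 -0.03101068  0.02805785 -0.01085164  0.00386466
 -0.0019304 ]
dome [268. 241.]
knob [265. 273.]
stand [326. 128.]
```

View pics/w1.png

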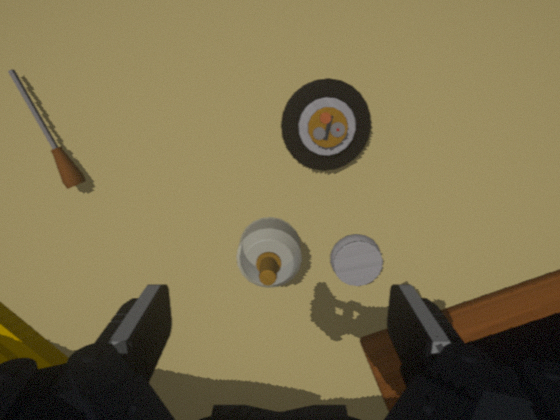

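Wrist view: stand (326,125), dome (269,252) with knob top (268,276), tin (357,260). Measuring.

```bash
cat > meas.py <<'E'
from h import *
def blob(m,near):
    n,l,st,c=cv2.connectedComponentsWithStats(m.astype(np.uint8));ok=[i for i in range(1,n) if st[i,4]>25]
    i=min(ok,key=lambda i:np.hypot(*(c[i]-near)));return l==i,c[i],st[i]
def hull(m):
    c,_=cv2.findContours(m.astype(np.uint8),0,1);return cv2.convexHull(np.vstack(c))[:,0]
def circ(d,m,z,E):
    P=np.array([plane(d,q,z,E)[:2] for q in hull(m)],np.float32);A=np.c_[2*P,np.ones(len(P))];x=np.linalg.lstsq(A,(P**2).sum(1),rcond=None)[0]
    return x[:2],2*np.sqrt(x[2]+x[0]**2+x[1]**2)
E
python3 - <<'E'
from meas import *
d=dict(np.load("w1.npz"));s={k[2:]:d[k] for k in d if k[:2]=="S_"};E=cam(d,s)
hsv=cv2.cvtColor(d["pixels"],cv2.COLOR_RGB2HSV);print(hsv[95,300],hsv[150,400],hsv[276,268],hsv[258,268],hsv[225,262],hsv[255,250],hsv[125,305])
V=hsv[:,:,2].astype(int);Sx=hsv[:,:,1]
m,c,st=blob(V<60,(300,95));print("stand",c,st,circ(d,m,12,E))
win=np.zeros(V.shape,bool);win[70:180,275:380]=1
m,c,st=blob((Sx<50)&(V>90)&win,(326,125));print("holder",c,st,circ(d,m,20,E))
win[:]=0;win[205:300,225:312]=1
m,c,st=blob((Sx>150)&(hsv[:,:,0]<25)&win,(268,270));print("knob",c,st,hull(m).tolist())
m,c,st=blob((Sx<70)&(V>80)&win,(268,250));print("dome",c,st,circ(d,m,22,E))
for uv in((268,276),(268,277)):print(plane(d,uv,74,E).round(1))
E
```

```text
[23 79 42] [ 24  97 152] [ 19 174 126] [ 19 156  90] [ 21  35 118] [ 25  23 145] [160   6 134]
stand [325.215311   123.33295806] [ 282   79   89   92 3553] (array([ 593.64150649, -244.00986011]), np.float64(81.88100487880021))
holder [325.35346216 124.0958132 ] [ 298   97   58   58 1242] (array([ 593.61015201, -243.61265383]), np.float64(51.39971630675805))
knob [267.10884354 267.72562358] [257 253  23  32 441] [[272, 253], [274, 254], [277, 256], [279, 260], [279, 266], [275, 278], [274, 280], [271, 283], [269, 284], [266, 284], [264, 283], [261, 280], [260, 278], [257, 266], [257, 263], [258, 259], [259, 257], [261, 255], [265, 253]]
dome [269.110706   249.13921114] [ 236  217   66   71 3017] (array([ 487.76050534, -327.79709914]), np.float64(71.94963710659692))
[ 489.1 -326.7   74. ]
[ 488.6 -327.5   74. ]
```

Run:
```python
from h import *
s=ctrl.read_state();print(s["qpos"].round(2),rel(s,(489.2,-326.3,200),(np.pi,0,1.08)))
```

```text
[ 0.07  0.61  0.56  1.69 -0.39  0.95  0.28] (array([-7.68, -1.06,  9.95]), array([-0.0017, -0.0008, -0.0006]))
```

Call:
{"op": "send_rows", "data": {
  "rows": [
    [[-7.7,-1.1,10,0,0,0],[-7.7,-1.1,10,0,0,0],[-7.7,-1.1,10,0,0,0],[-7.7,-1.1,10,0,0,0],[-7.7,-1.1,10,0,0,0],[-7.7,-1.1,10,0,0,0]]
  ]
}}

```text
clock: 3.0
eef_pos: [491.3, -325.3, 201.5]
tool_rot: [3.139, -0.001, 1.083]
force: [0.5, 0.8, 0.4]
width: 85.5
gripper_force: 0.0
```

Run:
```python
from meas import *
s=ctrl.read_state();d=ctrl.get_image("wrist");np.savez("w2.npz",**d,**{"S_"+k:v for k,v in s.items()})
print(s["clock"],s["eef_pos"],s["tool_rot"],s["qd"].round(3),s["force"])
E=cam(d,s);k=proj(d,(489.2,-326.3,74),E);print("knob pred",k,proj(d,(489.2,-326.3,0),E),proj(d,(593.6,-243.8,12),E))
cv2.imwrite("pics/w2.png",d["pixels"][:,:,::-1])
```

```text
3.0 [ 491.33337128 -325.3275858   201.46198178] [ 3.13915574e+00 -1.31523123e-03  1.08312178e+00] [ 0.001 -0.004  0.004 -0.004  0.    -0.002  0.003] [0.45151172 0.79770202 0.4333063 ]
knob pred [277.92742326 240.91494341] [278.00840095 203.56055646] [364.01508097  21.02171718]
```

View pics/w2.png

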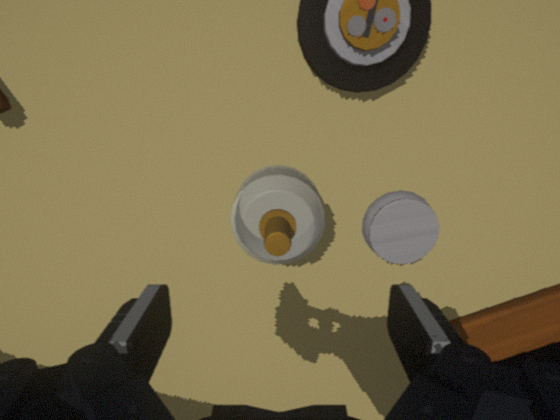

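Knob top is at (277.5,243.5), about 2.5 px off the prediction (1.5 mm). Descend with the correction, then grip.

Call:
{"op": "send_rows", "data": {
  "rows": [
    [[-0.3,-0.1,3.8,0,0,0],[-0.3,-0.1,6,0,0,0],[-0.3,-0.1,7.8,0,0,0],[-0.3,-0.1,7.8,0,0,0],[-0.3,-0.1,7.8,0,0,0]]
  ]
}}

```text
clock: 3.55
eef_pos: [488.0, -328.9, 123.1]
tool_rot: [3.14, -0.0, 1.081]
force: [0.7, -0.3, -0.8]
width: 85.2
gripper_force: 0.0
```

Call:
{"op": "send_rows", "data": {
  "rows": [
    [[0,0,0,0,0,0],[0,0,0,0,0,0],[0,0,0,0,0,0],[0,0,0,0,0,0],[0,0,0,0,0,0],[0,0,0,0,0,0],[0,0,0,0,0,0],[0,0,0,0,0,0]]
  ],
  "grip": 255
}}

```text
clock: 4.35
eef_pos: [487.1, -329.3, 122.3]
tool_rot: [3.141, -0.0, 1.08]
force: [-0.1, -0.4, 2.5]
width: 14.0
gripper_force: 58.6
```

Call:
{"op": "send_rows", "data": {
  "rows": [
    [[0,0,-1,0,0,0],[0,0,-3,0,0,0],[0,0,-6,0,0,0],[3,1.5,-7,0,0,0],[6,2.5,-7,0,0,0],[9,4,-7,0,0,0],[12.4,5.3,-7,0,0,0],[12.4,5.3,-7,0,0,0],[12.4,5.3,-7,0,0,0],[12.4,5.3,-7,0,0,0]]
  ]
}}

```text
clock: 5.35
eef_pos: [591.0, -245.9, 192.3]
tool_rot: [-3.141, 0.001, 1.078]
force: [-0.9, -0.7, -0.0]
width: 14.4
gripper_force: 58.6
```

Run:
```python
from meas import *
s=ctrl.read_state();d=ctrl.get_image("wrist");np.savez("w3.npz",**d,**{"S_"+k:v for k,v in s.items()})
print(s["clock"],s["eef_pos"],s["tool_rot"],s["qd"].round(3),s["force"])
t=ctrl.get_image("top");sc=ctrl.get_image("scene");np.savez("t3.npz",**t);np.savez("s3.npz",**sc)
a=cv2.resize(t["pixels"][140:205,325:405],None,fx=5,fy=5,interpolation=3);b=cv2.resize(sc["pixels"][235:315,130:220],None,fx=5,fy=5,interpolation=3)
o=np.zeros((590,790,3),np.uint8);o[:315,:420]=d["pixels"][105:,70:490];o[:400,420:790]=cv2.resize(sc["pixels"][235:315,135:209],None,fx=5,fy=5);o[316:576,:320]=cv2.resize(a,(320,260))
cv2.imwrite("pics/w3.png",o[:,:,::-1])
```

```text
5.35 [ 591.00174436 -245.88387787  192.27326094] [-3.14095788e+00  1.27516326e-03  1.07827210e+00] [ 0.015 -0.005  0.004  0.002 -0.003 -0.002 -0.001] [-0.88925884 -0.71624384 -0.04165728]
```

View pics/w3.png

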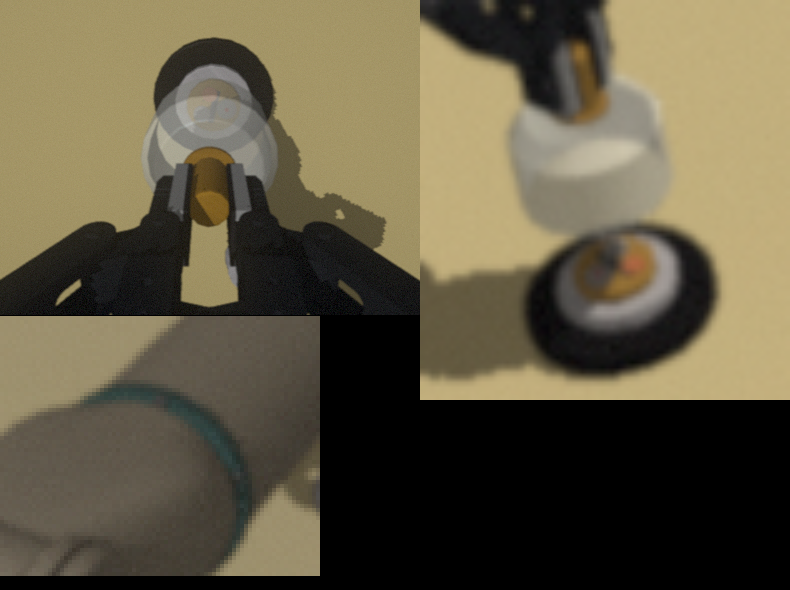

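Run:
```python
from meas import *
from scipy.optimize import least_squares
d=dict(np.load("w3.npz"));s={k[2:]:d[k] for k in d if k[:2]=="S_"};E=cam(d,s)
px=d["pixels"];hsv=cv2.cvtColor(px,cv2.COLOR_RGB2HSV);V=hsv[:,:,2].astype(int);H=hsv[:,:,0];S=hsv[:,:,1]
def fit(P,z,r):
    W=np.array([plane(d,p,z,E)[:2] for p in P]);f=lambda c:np.hypot(*(W-c).T)-r
    o=least_squares(f,W.mean(0)-[0,0],loss="soft_l1",f_scale=.7);fr=least_squares(lambda c:np.hypot(*(W-c[:2]).T)-c[2],[*o.x,r],loss="soft_l1")
    return o.x.round(1),np.abs(o.fun).mean().round(2),fr.x.round(1)
# stand: topmost dark pixel per column / outer left-right per row
m=(V<65)
P=[]
for u in range(245,325):
    r=np.where(m[130:200,u])[0]
    if len(r):P.append((u,130+r[0]-.5))
P=[p for p in P if p[1]<190];print("stand",len(P),fit(P,12,42))
win=np.zeros(V.shape,bool);win[245:340,240:320]=1
b=(S>140)&(H<25)&win&(V>50);bb,c,st=blob(b,(279,270));print("brass",c,st)
P=[]
for u in range(258,302):
    r=np.where(bb[:,u])[0]
    if len(r) and r[0]<268:P.append((u,r[0]-.5))
print(P[::5]);print("collar",fit(P,46+70,12))
T=toolT(s);print("tcp",s["eef_pos"],T[:3,0].round(3),T[:3,1].round(3))
for u in range(205,356,1):pass
row=245;print([(u,int(V[row,u]),int(S[row,u])) for u in list(range(206,222,2))+list(range(338,356,2))])
```

```text
stand 80 (array([ 593.8, -243.6]), np.float64(0.23), array([ 595.1, -241.4,   39.7]))
brass [279.04573405 291.3697156 ] [ 255  253   49   78 2602]
[(258, np.float64(261.5)), (263, np.float64(257.5)), (268, np.float64(254.5)), (273, np.float64(252.5)), (278, np.float64(252.5)), (283, np.float64(252.5)), (288, np.float64(253.5)), (293, np.float64(255.5)), (298, np.float64(259.5))]
collar (array([ 590.8, -243.9]), np.float64(0.1), array([ 591. , -243.5,   11.6]))
tcp [ 591.00174436 -245.88387787  192.27326094] [ 0.473  0.881 -0.001] [ 0.881 -0.473 -0.001]
[(206, 164, 93), (208, 162, 94), (210, 167, 96), (212, 163, 91), (214, 167, 40), (216, 172, 33), (218, 169, 35), (220, 141, 29), (338, 109, 19), (340, 114, 29), (342, 117, 35), (344, 109, 40), (346, 91, 76), (348, 91, 98), (350, 91, 76), (352, 93, 96), (354, 88, 96)]
```

Call:
{"op": "send_rows", "data": {
  "rows": [
    [[0.17,0.23,0,0,0,0],[0.17,0.23,2,0,0,0],[0.17,0.23,3.5,0,0,0],[0.17,0.23,3.5,0,0,0],[0.17,0.23,3.5,0,0,0]]
  ]
}}

```text
clock: 6.0
eef_pos: [594.7, -244.6, 156.7]
tool_rot: [-3.141, 0.0, 1.079]
force: [0.7, 0.3, -1.3]
width: 14.3
gripper_force: 58.6
```

Run:
```python
from meas import *
s=ctrl.read_state();d=ctrl.get_image("wrist");np.savez("w4.npz",**d,**{"S_"+k:v for k,v in s.items()});sc=ctrl.get_image("scene")
E=cam(d,s);print(s["clock"],s["eef_pos"],s["force"],proj(d,(593.8,-243.6,12),E),proj(d,(593.8,-243.6,28),E))
o=np.zeros((450,800,3),np.uint8);o[:450,:400]=cv2.resize(d["pixels"][150:330,200:360],(400,450));o[:400,410:780]=cv2.resize(sc["pixels"][235:315,135:209],None,fx=5,fy=5)
cv2.imwrite("pics/w4.png",o[:,:,::-1])
```

```text
6.0 [ 594.66611053 -244.60062663  156.74807504] [ 0.65293175  0.30433107 -1.33034413] [279.08992365 226.16610978] [279.05133949 235.87914196]
```

View pics/w4.png

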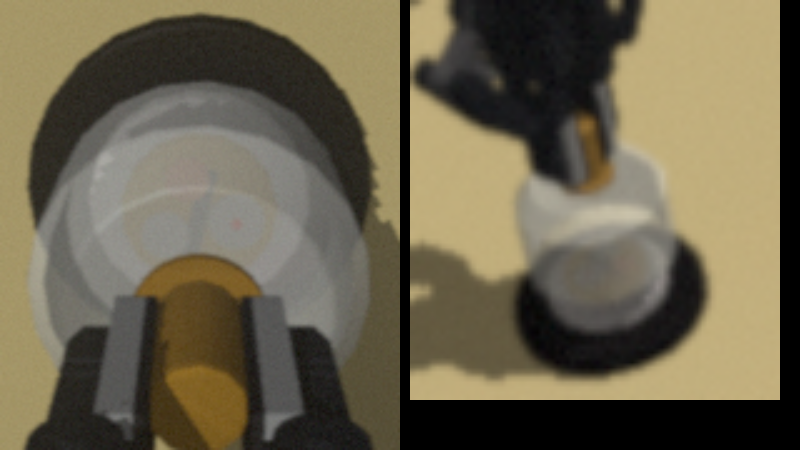

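Left-right is centred (stand 29–370, dome 30–368, collar 135–263 in the crop). Checking fore-aft: back edges of stand, rim and collar are at rows 156, 183 and 252.

Run:
```python
from meas import *
d=dict(np.load("w4.npz"));s={k[2:]:d[k] for k in d if k[:2]=="S_"};E=cam(d,s);x=toolT(s)[:3,0]
V=cv2.cvtColor(d["pixels"],cv2.COLOR_RGB2GRAY)
print([(v,int(V[v,276:284].mean())) for v in list(range(150,160))+list(range(177,190))+list(range(246,257))])
for n,v,z,r in(("stand",155.7,12,42),("rim",183,34.4,32),("collar",251.8,80.4,12)):
    p=plane(d,(279.5,v),z,E)-r*x;print(n,p.round(1),((p-s["eef_pos"])@x).round(1))
```

```text
[(150, 148), (151, 148), (152, 147), (153, 148), (154, 143), (155, 111), (156, 59), (157, 39), (158, 39), (159, 48), (177, 38), (178, 36), (179, 39), (180, 36), (181, 39), (182, 58), (183, 88), (184, 95), (185, 98), (186, 106), (187, 113), (188, 116), (189, 121), (246, 135), (247, 134), (248, 135), (249, 136), (250, 132), (251, 108), (252, 80), (253, 82), (254, 94), (255, 95), (256, 95)]
stand [ 594.4 -243.    12. ] 1.3
rim [ 594.1 -243.5   34.4] 0.7
collar [ 594.7 -242.4   80.4] 2.0
```

Call:
{"op": "send_rows", "data": {
  "rows": [
    [[0.05,0,1,0,0,0],[0.05,0,1.7,0,0,0],[0.05,0,2,0,0,0],[0.05,0,2.1,0,0,0],[0.05,0,2.1,0,0,0]]
  ]
}}

```text
clock: 6.6
eef_pos: [595.1, -244.0, 135.8]
tool_rot: [-3.141, 0.0, 1.08]
force: [-0.5, -1.0, -1.3]
width: 13.6
gripper_force: 58.7
```

Call:
{"op": "send_rows", "data": {
  "rows": [
    [[0,0,0.1,0,0,0],[0,0,0.15,0,0,0],[0,0,0.15,0,0,0]]
  ]
}}

```text
clock: 6.9
eef_pos: [595.2, -244.0, 134.7]
tool_rot: [3.141, 0.0, 1.08]
force: [-0.1, -0.8, -2.1]
width: 14.0
gripper_force: 58.7
```

Call:
{"op": "send_rows", "data": {
  "rows": [
    [[0,0,0.04,0,0,0],[0,0,0.08,0,0,0],[0,0,0.08,0,0,0]]
  ]
}}

```text
clock: 7.2
eef_pos: [595.4, -244.2, 134.3]
tool_rot: [3.141, -0.0, 1.08]
force: [0.2, 0.5, 4.3]
width: 14.0
gripper_force: 59.1
```

Call:
{"op": "send_rows", "data": {
  "rows": [
    [[0,0,0,0,0,0],[0,0,0,0,0,0],[0,0,0,0,0,0]]
  ],
  "grip": 180
}}

```text
clock: 7.5
eef_pos: [595.2, -243.9, 133.7]
tool_rot: [-3.141, -0.0, 1.08]
force: [0.9, 0.2, -0.3]
width: 25.5
gripper_force: 0.0
```

Call:
{"op": "send_rows", "data": {
  "rows": [
    [[0,0,0,0,0,0],[0,0,-1,0,0,0],[0,0,-4,0,0,0],[0,0,-8,0,0,0],[0,0,-12,0,0,0],[0,0,-12,0,0,0]]
  ],
  "grip": 0
}}

```text
clock: 8.1
eef_pos: [597.7, -246.2, 260.6]
tool_rot: [3.13, -0.001, 1.079]
force: [-0.1, -0.8, -0.3]
width: 85.1
gripper_force: 0.0
```

Run:
```python
from meas import *
s=ctrl.read_state();d=ctrl.get_image("wrist");np.savez("w5.npz",**d,**{"S_"+k:v for k,v in s.items()});sc=ctrl.get_image("scene")
E=cam(d,s);print(s["clock"],s["eef_pos"],s["force"])
o=np.zeros((450,800,3),np.uint8);o[:450,:400]=cv2.resize(d["pixels"][150:330,200:360],(400,450));o[:400,410:780]=cv2.resize(sc["pixels"][235:315,135:209],None,fx=5,fy=5)
cv2.imwrite("pics/w5.png",o[:,:,::-1])
# next: look pose over the round case
print(s["qpos"].round(2));print(rel(s,(585,-5,270),(np.pi,0,1.60)))
```

```text
8.1 [ 597.66862873 -246.187677    260.60384339] [-0.09673069 -0.8059447  -0.29742483]
[ 0.03  0.72  0.55  1.59 -0.44  0.94  0.24]
(array([ 20.67, -12.48,  -1.07]), array([ 0.0115,  0.0025, -0.5205]))
```

View pics/w5.png

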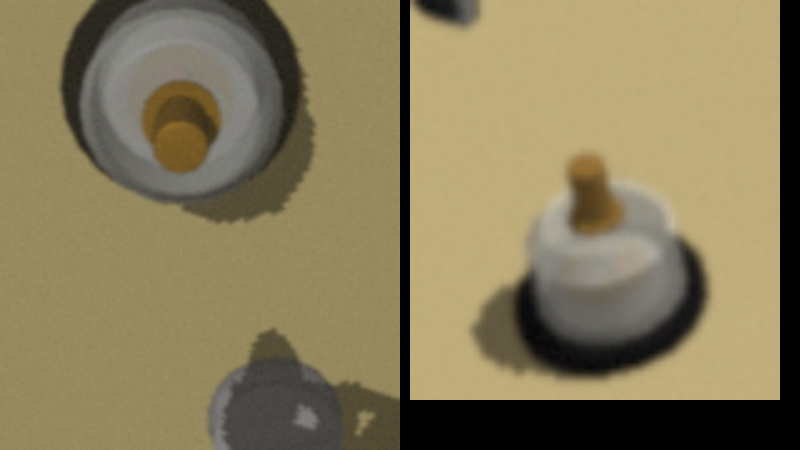

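The dome sits flat and centred on the disc (scene crop: rim ellipse inside the black ring all round). Now to the rack.

Call:
{"op": "send_rows", "data": {
  "rows": [
    [[20.7,-12.5,-1,0,0,-0.52],[20.7,-12.5,-1,0,0,-0.52],[20.7,-12.5,-1,0,0,-0.52],[20.7,-12.5,-1,0,0,-0.52],[20.7,-12.5,-1,0,0,-0.52],[20.7,-12.5,-1,0,0,-0.52],[20.7,-12.5,-1,0,0,-0.52],[20.7,-12.5,-1,0,0,-0.52]]
  ]
}}

```text
clock: 9.0
eef_pos: [582.1, -4.0, 263.2]
tool_rot: [-3.14, 0.001, 1.598]
force: [1.4, -1.2, 0.7]
width: 85.5
gripper_force: 0.0
```

Run:
```python
from meas import *
s=ctrl.read_state();d=ctrl.get_image("wrist");np.savez("w6.npz",**d,**{"S_"+k:v for k,v in s.items()})
E=cam(d,s);print(s["clock"],s["eef_pos"],s["tool_rot"],s["qd"].round(3))
for p in((587,-2,56),(585,64,56)):print(proj(d,p,E))
cv2.imwrite("pics/w6.png",d["pixels"][:,:,::-1])
```

```text
9.0 [582.1280162   -4.00171532 263.18004713] [-3.14013965e+00  1.25858557e-03  1.59799407e+00] [ 0.017 -0.005  0.008 -0.005 -0.003  0.002 -0.001]
[287.75608676 196.93233078]
[288.11906345 107.07037996]
```

View pics/w6.png

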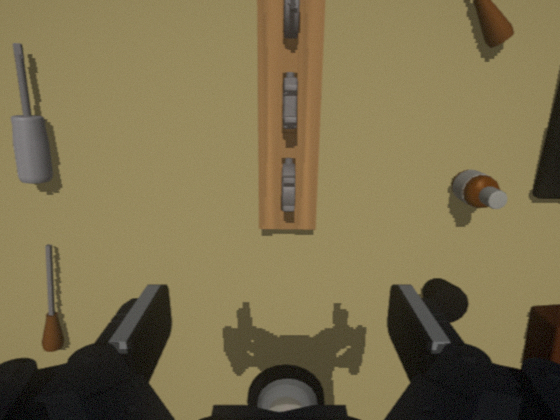

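Run:
```python
from meas import *
d=dict(np.load("w6.npz"));s={k[2:]:d[k] for k in d if k[:2]=="S_"};E=cam(d,s)
hsv=cv2.cvtColor(d["pixels"],cv2.COLOR_RGB2HSV);H,S,V=[hsv[:,:,i].astype(int) for i in range(3)]
print([(u,H[120,u],S[120,u],V[120,u]) for u in (250,256,262,270,280,284,290,296,300,315,320,326)])
w=np.zeros(V.shape,bool);w[0:240,245:335]=1
m=(H<=18)&(S>100)&(V>70)&w
L=[];Rr=[]
for v in range(10,215,3):
    r=np.where(m[v])[0];L.append(plane(d,(r[0]-.5,v),22,E)[:2]);Rr.append(plane(d,(r[-1]+.5,v),22,E)[:2])
for P in(L,Rr):
    P=np.array(P);k=np.polyfit(P[:,1],P[:,0],1);print("edge x=%.4f*y+%.1f"%tuple(k),np.std(P[:,0]-np.polyval(k,P[:,1])))
r=np.where(m[:,270]|m[:,307])[0];print("end",plane(d,(287,r[-1]+.5),22,E).round(1))
st=(S<75)&w
for near in((289,185),(290,100)):
    b,c,q=blob(st,near);print(c,q)
    rows=range(q[1]+1,q[1]+q[3]-1,3);print([(v,np.where(b[v])[0].min(),np.where(b[v])[0].max()) for v in rows])
# lug tops at z56
c=cv2.resize(d["pixels"][145:235,250:325],None,fx=6.6,fy=6.6,interpolation=3);cv2.imwrite("pics/c6.png",c[:,:,::-1])
```

```text
[(250, np.int64(22), np.int64(96), np.int64(151)), (256, np.int64(23), np.int64(98), np.int64(145)), (262, np.int64(17), np.int64(137), np.int64(141)), (270, np.int64(16), np.int64(131), np.int64(154)), (280, np.int64(15), np.int64(138), np.int64(139)), (284, np.int64(11), np.int64(33), np.int64(84)), (290, np.int64(13), np.int64(20), np.int64(115)), (296, np.int64(11), np.int64(54), np.int64(95)), (300, np.int64(17), np.int64(135), np.int64(138)), (315, np.int64(16), np.int64(135), np.int64(144)), (320, np.int64(20), np.int64(111), np.int64(149)), (326, np.int64(22), np.int64(92), np.int64(153))]
edge x=-0.0177*y+562.7 0.2695144487801802
edge x=-0.0167*y+612.3 0.32543264878390343
end [588.4 -41.3  22. ]
[288.04580153 185.37862595] [282 158  13  54 655]
[(159, np.int64(285), np.int64(292)), (162, np.int64(285), np.int64(292)), (165, np.int64(283), np.int64(294)), (168, np.int64(283), np.int64(294)), (171, np.int64(282), np.int64(294)), (174, np.int64(282), np.int64(294)), (177, np.int64(282), np.int64(294)), (180, np.int64(282), np.int64(294)), (183, np.int64(282), np.int64(294)), (1
[... 375 characters left out ...]
 744]
[(73, np.int64(286), np.int64(293)), (76, np.int64(286), np.int64(293)), (79, np.int64(284), np.int64(296)), (82, np.int64(284), np.int64(297)), (85, np.int64(283), np.int64(297)), (88, np.int64(283), np.int64(296)), (91, np.int64(284), np.int64(296)), (94, np.int64(283), np.int64(296)), (97, np.int64(283), np.int64(296)), (100, np.int64(283), np.int64(296)), (103, np.int64(283), np.int64(296)), (106, np.int64(283), np.int64(296)), (109, np.int64(283), np.int64(296)), (112, np.int64(283), np.int64(296)), (115, np.int64(283), np.int64(296)), (118, np.int64(283), np.int64(296)), (121, np.int64(283), np.int64(296)), (124, np.int64(283), np.int64(295)), (127, np.int64(284), np.int64(295))]
```

View pics/c6.png

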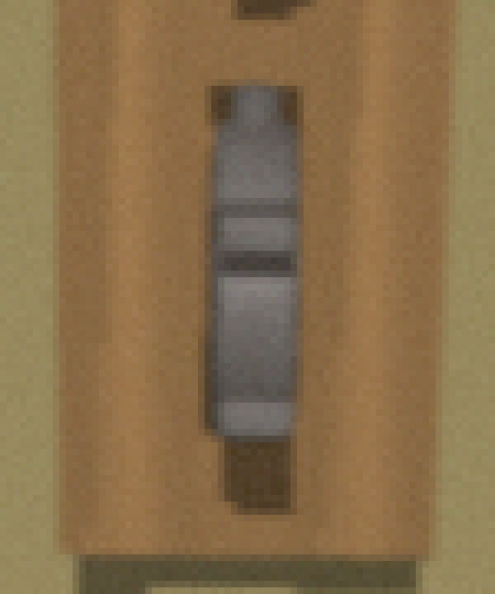

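Run:
```python
from meas import *
d=dict(np.load("w6.npz"));s={k[2:]:d[k] for k in d if k[:2]=="S_"};E=cam(d,s)
a=plane(d,(288.5,180),56,E);b=plane(d,(288.5,208.5),56,E);print(a.round(1),b.round(1),np.linalg.norm(a-b),((a+b)/2).round(1))
print("crown",plane(d,(288.5,158),32,E).round(1),"w",plane(d,(281.5,195),50,E)-plane(d,(294.5,195),50,E))
s=ctrl.read_state();print(s["eef_pos"],rel(s,(587.5,(a+b)[1]/2,165),(np.pi,0,1.588)))
```

```text
[587.1  11.2  56. ] [587.9 -11.2  56. ] 22.458801705330554 [587.5  -0.   56. ]
crown [587.2  23.7  32. ] w [-10.1093462   -0.27806272   0.        ]
[582.24983358  -4.4364614  263.3433809 ] (array([0.44, 0.55, 9.83]), array([-0.0011,  0.0012,  0.009 ]))
```

Call:
{"op": "send_rows", "data": {
  "rows": [
    [[0.4,0.5,5,0,0,0.009],[0.4,0.5,10,0,0,0.009],[0.4,0.5,12,0,0,0.009],[0.4,0.5,12,0,0,0.009],[0.4,0.5,12,0,0,0.009]]
  ]
}}

```text
clock: 9.55
eef_pos: [587.8, -0.1, 144.1]
tool_rot: [3.141, 0.001, 1.588]
force: [1.3, 0.3, 0.4]
width: 85.0
gripper_force: 0.0
```

Run:
```python
from h import *
s=ctrl.read_state();print(s["eef_pos"],s["tool_rot"],s["qd"].round(3),rel(s,(587.5,0,101),(np.pi,0,1.588)))
```

```text
[ 5.87776849e+02 -9.37799773e-02  1.44098831e+02] [3.14145215e+00 9.01085164e-04 1.58836901e+00] [-0.012 -0.034  0.01  -0.016  0.    -0.002  0.   ] (array([ 0.01, -0.03,  4.31]), array([0.0001, 0.0009, 0.0004]))
```

Call:
{"op": "send_rows", "data": {
  "rows": [
    [[0,0,2.5,0,0,0],[0,0,4,0,0,0],[0,0,4.2,0,0,0],[0,0,4.2,0,0,0],[0,0,4.2,0,0,0]]
  ]
}}

```text
clock: 10.05
eef_pos: [588.1, 1.5, 102.9]
tool_rot: [3.14, 0.0, 1.591]
force: [-0.4, -0.2, 2.2]
width: 85.5
gripper_force: 0.0
```

Call:
{"op": "send_rows", "data": {
  "rows": [
    [[0,0,0,0,0,0],[0,0,0,0,0,0],[0,0,0,0,0,0],[0,0,0,0,0,0],[0,0,0,0,0,0],[0,0,0,0,0,0],[0,0,0,0,0,0],[0,0,0,0,0,0]]
  ],
  "grip": 255
}}

```text
clock: 10.85
eef_pos: [587.8, 1.7, 101.9]
tool_rot: [3.141, 0.0, 1.591]
force: [0.9, 0.3, 0.4]
width: 8.7
gripper_force: 60.0
```

Call:
{"op": "send_rows", "data": {
  "rows": [
    [[0,0,-1,0,0,0],[0,0,-3,0,0,0],[0,0,-7,0,0,0],[0,0,-12,0,0,0],[0,0,-17,0,0,0],[0,0,-21.8,0,0,0],[0,0,-21.8,0,0,0]]
  ]
}}

```text
clock: 11.55
eef_pos: [589.9, 0.6, 327.1]
tool_rot: [3.13, -0.0, 1.59]
force: [0.9, -0.0, -1.4]
width: 9.0
gripper_force: 60.0
```

Call:
{"op": "send_rows", "data": {
  "rows": [
    [[4,-1,0,0,0,-0.14],[8,-2,0,0,0,-0.28],[12,-3,0,0,0,-0.42],[16,-4,0,0,0,-0.56],[19,-5,0,0,0,-0.7],[22.4,-6,0,0,0,-0.84],[22.4,-6,0,0,0,-0.98],[22.4,-6,0,0,0,-1.12],[22.4,-6,0,0,0,-1.26],[22.4,-6,0,0,0,-1.4]]
  ]
}}

```text
clock: 12.55
eef_pos: [521.9, 223.9, 319.2]
tool_rot: [-3.14, -0.002, 2.997]
force: [-1.0, -0.7, -0.8]
width: 8.6
gripper_force: 60.0
```

Call:
{"op": "send_rows", "data": {
  "rows": [
    [[0,0,0,0,0,-0.15],[0,0,0,0,0,-0.15],[0,0,0,0,0,-0.15],[0,0,0,0,0,-0.15]]
  ]
}}

```text
clock: 12.95
eef_pos: [522.7, 224.1, 319.6]
tool_rot: [-3.141, -0.001, 3.138]
force: [0.2, -0.2, -0.7]
width: 8.7
gripper_force: 60.0
```

Run:
```python
from meas import *
s=ctrl.read_state();d=ctrl.get_image("wrist");np.savez("w7.npz",**d,**{"S_"+k:v for k,v in s.items()})
E=cam(d,s);print(s["clock"],s["eef_pos"],s["tool_rot"],s["qd"].round(3),s["width"],s["qpos"].round(2))
for p in((524,305,166),(524,305,191),(524,445,166)):print(proj(d,p,E).round())
g=cv2.cvtColor(d["pixels"],cv2.COLOR_RGB2GRAY)
for r in range(100,300,8):print(r,' '.join('%3d'%x for x in g[r:r+8,360:560].reshape(8,25,8).mean((0,2))))
```

```text
12.95 [522.71789991 224.13390096 319.61549245] [-3.14104991e+00 -7.17697823e-04  3.13815189e+00] [-0.002 -0.001 -0.001 -0.003  0.001 -0.002  0.009] 8.726351137510079 [-0.49  0.49  0.05  1.73 -0.03  0.92  1.14]
[408. 227.]
[422. 242.]
[630. 226.]
100 164 164 163 163 163 163 163 162 161 155 155 155 160 160 160 160 159 159 159 159 158 158 158 158 157
108 164 164 163 163 163 162 162 162 121  90  45  51  68  87 107 130 151 159 159 158 158 158 157 157 157
116 164 164 163 163 163 163 162 153  92  76  37  53  53  53  52  51  50  62  83 103 126 148 157 157 157
124 164 164 164 163 163 163 162 142  91  57  40  52  51  51  51  49  50  50  49  49  48  47  58  79  99
132 164 163 163 163 163 162 162 118  90  40  43  49  49  48  48  47  46  47  47  46  46  46  47  46  46
140 164 163 163 163 162 162 159  97  77  31  46  46  46  46  45  45  45  44  45  44  44  44  44  44  44
148 163 163 163 163 162 162 146  90  59  33  45  44  44  44  43  42  42  42  42  42  42  42  42  42  42
156 163 161 129 130 139 158 124  89  40  37  43  42  41  41  42  41  41  40  40  40  40  40  40  40  40
164 163 146  93  92  9
[... 1045 characters left out ...]
  38  39  39  43 120 136 140 143 146 145  82  87  96  98 149 165 169 173 174
252 164 163 163 162 110  68  49  40  46  99 105  98  94 103 111  84  69  86  87 106 140 141 143 146 148
260 163 163 163 163 163 163 161 148 153 162 162 162 159 143 102  71  65  64  62  74  77  78  79  80  81
268 163 163 163 163 163 163 163 162 162 162 162 161 162 161 161 104  89  87  86  77  69  65  62  76  78
276 163 163 163 163 163 163 163 162 162 162 162 162 162 161 158  94  89  88  88  87  87  86  86  86  86
284 163 163 163 163 163 163 163 163 163 162 162 162 162 160 149  90  89  88  88  87  86  86  86  86  85
292 163 163 163 163 163 163 163 162 162 163 162 162 162 161 136  89  88  88  87  87  86  86  86  85  86
```

Run:
```python
from meas import *
d=dict(np.load("w7.npz"));g=cv2.cvtColor(d["pixels"],cv2.COLOR_RGB2GRAY);S=cv2.cvtColor(d["pixels"],cv2.COLOR_RGB2HSV)[:,:,1]
for u in(390,405,425,440,455,470,485):print(u,"up",g[170:212,u].tolist(),"lo",g[240:268,u].tolist())
print("S455",S[240:268,455].tolist())
for r in(180,188,196,204,212,220,228,236,244,252):print(r,g[r,380:420].tolist())
for n,(r0,r1,c0,c1) in dict(scene=(186,218,412,482),top=(176,202,135,172)).items():
    q=dict(np.load(n+".npz"))["pixels"];h=cv2.cvtColor(q,cv2.COLOR_RGB2GRAY);print(n,r0,c0)
    for r in range(r0,r1):print(r,' '.join('%3d'%x for x in h[r,c0:c1:1 if n=="top" else 2]))
```

```text
390 up [91, 91, 87, 91, 89, 92, 90, 88, 94, 89, 93, 90, 91, 87, 93, 90, 93, 90, 92, 90, 93, 90, 88, 93, 94, 89, 90, 91, 91, 92, 89, 90, 93, 85, 88, 89, 92, 88, 86, 84, 87, 81] lo [35, 38, 42, 42, 57, 77, 97, 119, 126, 130, 139, 155, 161, 163, 163, 164, 162, 164, 167, 160, 162, 163, 163, 163, 165, 166, 165, 159]
405 up [160, 162, 163, 162, 162, 164, 160, 158, 131, 99, 90, 82, 59, 45, 32, 30, 27, 34, 30, 33, 32, 34, 26, 33, 33, 39, 49, 54, 52, 50, 57, 53, 56, 57, 53, 56, 54, 59, 52, 53, 54, 53] lo [36, 36, 33, 39, 37, 38, 41, 37, 38, 36, 40, 34, 38, 38, 42, 41, 34, 53, 102, 152, 166, 163, 160, 165, 161, 163, 162, 164]
425 up [31, 29, 25, 26, 26, 35, 24, 30, 25, 22, 27, 32, 28, 30, 30, 35, 25, 28, 29, 30, 30, 29, 33, 34, 29, 23, 26, 28, 33, 28, 31, 27, 33, 31, 40, 33, 35, 41, 38, 41, 37, 38] lo [40, 45, 37, 36, 40, 41, 40, 43, 44, 38, 37, 41, 39, 39, 40, 38, 39, 41, 37, 35, 56, 112, 156, 164, 164, 164, 163, 160]
440 up [42, 40, 41, 39, 39, 42, 36, 37, 35, 38, 37, 42, 37, 29, 28, 21, 34, 26, 28, 33, 26, 25, 29, 32, 22, 27, 22, 37, 34, 29, 26, 28, 28, 31, 26, 29, 32, 34, 28, 34, 37, 32] l
[... 10785 characters left out ...]
  36  43  59  72  63  40  37  34  33  33  33  30  35  42  58  72  76  79  87 107 130 134 135
198  37  36  40  41  38  38  39  39  41  38  40  40  38  36  31  47  64  75  69  61  62  57  51  43  35  36  41  48  64  77  78  83  95 118 130 134 136
199  40  44  44  34  45  40  39  39  35  40  38  36  35  34  35  52  70  76  77  87  99 100  90  79  66  63  63  72  74  79  80  83 102 126 134 137 136
200  44  43  40  37  39  41  42  40  42  42  41  41  30  33  41  52  70  77  83 102 125 127 120 115 109 103 103 102  90  89  89  91 106 130 135 136 135
201  42  40  37  43  40  40  36  44  37  40  40  41  39  35  41  57  74  77  85 105 129 133 132 133 130 131 129 124 116 113 112 114 121 130 136 136 134
```

```bash
cat > scope.py <<'E'
from meas import *
from scipy.optimize import least_squares
d=dict(np.load("w7.npz"));s={k[2:]:d[k] for k in d if k[:2]=="S_"};E=cam(d,s)
g=cv2.cvtColor(d["pixels"],cv2.COLOR_RGB2GRAY).astype(float)
sc=dict(np.load("scene.npz"));h=cv2.cvtColor(sc["pixels"],cv2.COLOR_RGB2GRAY).astype(float);Es=sc["extrinsics"]
def cross(p,t,i0):  # first crossing of level t in profile p
    i=np.where((p[:-1]-t)*(p[1:]-t)<=0)[0][0];return i0+i+(t-p[i])/(p[i+1]-p[i])
arc=[(cross(g[r-1:r+2,378:420].mean(0),62 if r<226 else 95,378),r) for r in list(range(190,224,3))+list(range(238,251,3))]
up=[(u,cross(g[188:208,u-1:u+2].mean(1),60,188)) for u in range(454,476,4)]
lo=[(u,255+cross(g[255:270,u-1:u+2].mean(1),105,0)) for u in range(454,470,4)]
rl=[(u,cross(g[250:268,u-1:u+2].mean(1),100,250)) for u in range(406,428,4)]
su=[(u,cross(h[190:198,u],122,190)) for u in range(431,441,3)]
sl=[(u,cross(h[206:215,u],128,206)) for u in range(431,441,3)]
sr=[(u,cross(h[186:195,u],53,186)) for u in(421,423)]+[(u,cross(h[208:216,u],92,208)) for u in(421,423)]
def ld(o,v,C,a):
    n=np.cross(v,a);return abs((C-o)@n)/np.linalg.norm(n)
def res(x,parts):
    C=x[:3];a=np.array([np.cos(x[3]),np.sin(x[3]),0]);f=[]
    if "w" in parts:
        for q in arc:
            o,v=ray(d,q,E);p=o+v*((C-o)@a)/(v@a);f.append(np.linalg.norm(p-C)-25)
        f+=[ld(*ray(d,q,E),C,a)-18 for q in up+lo]+[ld(*ray(d,q,E),C,a)-25 for q in rl]
    if "s" in parts: f+=[ld(*ray(sc,q,Es),C,a)-18 for q in su+sl]+[ld(*ray(sc,q,Es),C,a)-25 for q in sr]
    return np.array(f)
if __name__=="__main__":
    print(len(arc),[np.round(q,1).tolist() for q in (up,lo,rl,su,sl,sr)])
    for parts in("w","ws"):
        o=least_squares(res,[524,305,166,1.4],args=(parts,),loss="soft_l1");C=o.x[:3];a=np.array([np.cos(o.x[3]),np.sin(o.x[3]),0])
        print(parts,o.x.round(3),"focus",(C-80*a).round(1),np.round(o.fun if 0 else res(o.x,parts),1).tolist())
E
python3 scope.py
```

```text
17 [[[454.0, 197.3], [458.0, 198.1], [462.0, 198.7], [466.0, 199.4], [470.0, 200.2], [474.0, 200.9]], [[454.0, 258.3], [458.0, 255.0], [462.0, 255.6], [466.0, 256.2]], [[406.0, 258.1], [410.0, 258.7], [414.0, 259.4], [418.0, 260.2], [422.0, 260.8], [426.0, 260.4]], [[431.0, 193.5], [434.0, 193.5], [437.0, 193.8], [440.0, 193.8]], [[431.0, 210.2], [434.0, 210.2], [437.0, 210.4], [440.0, 210.6]], [[421.0, 190.2], [423.0, 190.3], [421.0, 212.3], [423.0, 212.6]]]
w [518.41  302.605 163.377   1.39 ] focus [504.  223.9 163.4] [-0.5, 0.2, 0.2, -0.1, -0.1, 0.1, 0.1, -0.1, -0.1, 0.2, -0.1, 0.0, -0.1, 0.4, 0.2, -0.4, -0.1, 0.0, -0.0, 0.0, 0.0, -0.0, 0.0, 2.2, -0.3, -0.4, -0.4, 0.1, 0.1, 0.0, 0.2, 0.1, -0.5]
ws [517.839 302.268 164.609   1.386] focus [503.1 223.6 164.6] [-0.4, 0.2, 0.2, -0.1, -0.1, 0.1, 0.1, -0.0, -0.1, 0.2, -0.1, 0.0, -0.1, 0.3, 0.2, -0.4, -0.1, -0.1, -0.1, -0.1, -0.1, -0.1, -0.1, 2.1, -0.4, -0.5, -0.5, 0.1, 0.1, 0.0, 0.1, 0.1, -0.6, 0.1, 0.5, 0.1, 0.3, 0.3, 0.2, 0.3, 0.4, -0.6, -0.6, -0.8, -0.5]
```

Run:
```python
from scope import *
C=np.array([518,302.4,164.3]);t=dict(np.load("top.npz"));print("top",proj(t,C,t["extrinsics"]),"scene",proj(sc,C,Es))
print([(r,int(g[r,274:285].mean())) for r in range(232,345)])
for r in(240,244,248,252,260,270,280,290,296,300,304,310,320,330):print(r,g[r,255:305:2].astype(int).tolist())
M=d["mount"];f=lambda x,z:proj(d,(x,0,z),M).round(1)
for c in(0,-1.7,-3):print(c,"crown",f(c+23.7,69.9),"luglow",f(c+13,93.9),"lugtop",f(c+13,45.9),f(c+9,45.9),"far",f(c-9,45.9))
```

```text
top [161.99386944 191.12799445] scene [418.29757095 201.3353129 ]
[(232, 163), (233, 163), (234, 164), (235, 164), (236, 163), (237, 163), (238, 148), (239, 103), (240, 72), (241, 67), (242, 68), (243, 78), (244, 100), (245, 114), (246, 117), (247, 116), (248, 116), (249, 115), (250, 116), (251, 116), (252, 116), (253, 116), (254, 106), (255, 86), (256, 81), (257, 81), (258, 83), (259, 85), (260, 86), (261, 89), (262, 89), (263, 92), (264, 94), (265, 93), (266, 96), (267, 97), (268, 97), (269, 100), (270, 101), (271, 101), (272, 102), (273, 103), (274, 104), (275, 105), (276, 107), (277, 107), (278, 108), (279, 110), (280, 110), (281, 113), (282, 108), (283, 83), (284, 66), (285, 65), (286, 65), (287, 65), (288, 66), (289, 64), (290, 64), (291, 64), (292, 64), (293, 65), (294, 64), (295, 65), (296, 69), (297, 75), (298, 75), (299, 76), (300, 73), (301, 72), (302, 72), (303, 71), (304, 69), (305, 68), (306, 69), (307, 74), (308, 73), (309, 73), (310, 72), (311, 72), (312, 71), (313, 71), (314, 70), (315, 70), (316, 71), (317, 70), (318, 71), (319, 68), (320, 69), (321, 68), (322, 68),
[... 1420 characters left out ...]
, 65, 55, 33, 32, 50, 67, 64, 72, 68, 67, 66, 68, 75, 72, 69, 70, 52, 28, 38, 57, 73, 71, 73]
310 [65, 63, 63, 48, 27, 33, 46, 73, 74, 72, 70, 67, 78, 75, 74, 75, 73, 73, 45, 25, 29, 48, 67, 64, 66]
320 [41, 66, 70, 47, 28, 32, 42, 69, 70, 68, 71, 72, 69, 68, 66, 69, 68, 70, 43, 26, 28, 42, 73, 66, 34]
330 [32, 25, 26, 23, 31, 28, 36, 63, 68, 67, 66, 61, 66, 65, 68, 64, 64, 66, 37, 33, 30, 26, 22, 29, 23]
0 crown [279.6 241.1] luglow [279.5 242.8] lugtop [279.7 295.7] [279.7 305.7] far [279.7 348.6]
-1.7 crown [279.6 245. ] luglow [279.5 246.1] lugtop [279.7 300. ] [279.7 309.9] far [279.7 352.5]
-3 crown [279.6 248. ] luglow [279.5 248.7] lugtop [279.7 303.3] [279.7 313.1] far [279.7 355.5]
```

Run:
```python
from h import *
s=ctrl.read_state();print(s["eef_pos"],s["tool_rot"],rel(s,(503.1,223.9,234.2),(np.pi,0,2.959)))
```

```text
[522.77745541 224.25369351 319.66082063] [-3.14114732e+00 -5.13035357e-04  3.13881316e+00] (array([ 1.96, -0.04,  8.55]), array([-0.0005, -0.0005,  0.1798]))
```

Call:
{"op": "send_rows", "data": {
  "rows": [
    [[2,0,2,0,0,0.09],[2,0,4,0,0,0.18],[2,0,6,0,0,0.18],[2,0,7.5,0,0,0.18],[2,0,8.3,0,0,0.18],[2,0,8.55,0,0,0.18],[2,0,8.55,0,0,0.18],[2,0,8.55,0,0,0.18]]
  ]
}}

```text
clock: 13.8
eef_pos: [503.5, 224.6, 235.0]
tool_rot: [3.141, 0.001, 2.96]
force: [-0.1, 0.1, -0.6]
width: 8.7
gripper_force: 59.9
```

Run:
```python
from meas import *
s=ctrl.read_state();print(s["clock"],s["eef_pos"],s["tool_rot"],s["qd"].round(3),s["force"],s["width"],rel(s,(503.1,223.9,234.2),(np.pi,0,2.959)))
d=ctrl.get_image("wrist");np.savez("w8.npz",**d,**{"S_"+k:v for k,v in s.items()});E=cam(d,s);g=cv2.cvtColor(d["pixels"],cv2.COLOR_RGB2GRAY).astype(int)
print("lens pred",proj(d,(518,302.4,164.3),E),proj(d,(518,302.4,189.3),E))
a=np.array([np.cos(1.388),np.sin(1.388),0]);n=np.array([-a[1],a[0],0]);C=np.array([518,302.4,164.3])
P=[proj(d,C+25*(np.cos(t)*n+np.sin(t)*np.array([0,0,1])),E).round(1).tolist() for t in np.arange(0,6.28,np.pi/6)];print(P)
for r in range(140,300,10):print(r,g[r,400:560:4].tolist())
```

```text
13.8 [503.48230956 224.57509263 235.04827108] [3.14074081e+00 1.14426476e-03 2.96043179e+00] [-0.001 -0.006 -0.002 -0.001 -0.001 -0.002  0.002] [-0.12260465  0.14154391 -0.55243541] 8.747585014824054 (array([ 0.03, -0.07,  0.08]), array([0.0009, 0.0011, 0.0014]))
lens pred [467.44329349 292.53599044] [500.49512756 328.06366078]
[[477.2, 237.5], [492.5, 258.3], [501.7, 292.5], [500.5, 328.1], [489.5, 351.0], [473.7, 355.0], [458.6, 342.5], [447.6, 319.6], [442.3, 292.5], [443.0, 266.2], [449.6, 245.1], [461.6, 234.0]]
140 [164, 161, 166, 160, 163, 158, 163, 164, 164, 159, 163, 158, 158, 91, 87, 90, 90, 32, 32, 31, 30, 45, 46, 45, 45, 41, 42, 39, 42, 40, 43, 40, 43, 35, 39, 39, 43, 41, 32, 33]
150 [163, 163, 160, 160, 163, 163, 160, 160, 162, 165, 159, 161, 88, 89, 88, 89, 75, 30, 21, 26, 29, 41, 46, 46, 42, 34, 42, 37, 39, 38, 39, 41, 35, 35, 37, 40, 34, 39, 31, 38]
160 [165, 160, 162, 163, 163, 163, 159, 163, 160, 158, 161, 160, 101, 90, 90, 89, 34, 28, 27, 16, 36, 43, 37, 42, 45, 35, 37, 44, 39, 35, 35, 33, 39, 32, 31, 42, 38, 38, 34, 32]
170 [165, 162, 161, 161, 162, 162, 165, 162,
[... 1431 characters left out ...]
60 [158, 164, 161, 160, 163, 98, 93, 88, 87, 88, 86, 80, 29, 24, 25, 17, 29, 25, 22, 13, 13, 14, 16, 13, 8, 13, 20, 23, 17, 16, 24, 19, 20, 19, 30, 102, 102, 98, 103, 96]
270 [162, 162, 161, 160, 165, 160, 157, 159, 90, 84, 88, 37, 23, 41, 51, 52, 51, 49, 44, 58, 9, 20, 8, 9, 10, 21, 12, 23, 30, 21, 25, 18, 28, 18, 28, 31, 125, 124, 124, 124]
280 [161, 160, 161, 160, 159, 160, 159, 163, 160, 160, 161, 36, 24, 54, 57, 51, 48, 53, 51, 49, 73, 17, 21, 20, 8, 23, 18, 26, 20, 23, 18, 23, 28, 23, 29, 27, 38, 138, 138, 136]
290 [163, 159, 161, 161, 160, 160, 161, 161, 161, 159, 159, 28, 39, 55, 52, 55, 55, 51, 49, 51, 52, 36, 12, 18, 6, 22, 33, 28, 31, 28, 28, 33, 30, 29, 27, 37, 33, 123, 149, 151]
```

Second view agrees: predicted lens left edge 442/443 px, observed ≈442/443. A final sub-mm trim, then settle.

Call:
{"op": "send_rows", "data": {
  "rows": [
    [[0.03,-0.07,0.08,0,0,0],[0.03,-0.07,0.08,0,0,0],[0.03,-0.07,0.08,0,0,0],[0.03,-0.07,0.08,0,0,0],[0.03,-0.07,0.08,0,0,0],[0.03,-0.07,0.08,0,0,0]]
  ]
}}

```text
clock: 14.45
eef_pos: [502.6, 223.8, 233.5]
tool_rot: [3.142, -0.0, 2.961]
force: [0.0, 0.1, -0.1]
width: 9.2
gripper_force: 59.9
```

Run:
```python
from h import *
s=ctrl.read_state();print(s["clock"],s["eef_pos"],s["tool_rot"],np.abs(s["qd"]).max(),s["force"],s["width"],s["gripper_force"])
# dome still in place: brass/dome in scene vs after placing
sc=ctrl.get_image("scene");cv2.imwrite("pics/final.png",sc["pixels"][:,:,::-1])
p=proj(sc,(594,-243.5,86),sc["extrinsics"]);print("knob top pred",p,sc["pixels"][int(p[1])+3,int(p[0])])
if np.linalg.norm(s["eef_pos"]-[503.1,223.9,234.2])<2 and s["width"]>6: print(ctrl.finish_job())
```

```text
14.45 [502.56296167 223.8045317  233.50403898] [ 3.14158489e+00 -6.88388522e-05  2.96086444e+00] 0.00089458447839926 [ 0.00962744  0.11769198 -0.11598404] 9.159119609201488 59.94458734989166
knob top pred [169.00236797 266.21546428] [143 108  53]
the job is handed in; nothing more can be done
None
```

The job is handed in at 14.5 s: the dome sits over the movement, centred and flat on the black disc, and the round lugged case is held still at the measured focus point (within about 1 mm), upright and square to the lens; no verdict came back.

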